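Nest the footed cups and close them under the cover that fits the dish

TASK

Put the washed steel cups away for the night: nest all the footed cups that are there, mouth down, one over the other in size order, in the middle of the round steel dish, each standing flat on the dish. Then close the nest with the one cover of the three that fits just inside the dish's raised edge, standing flat on the dish's floor all round. Do not knock the yellow jar about.

Things in the scene. Friction and masses are not known exactly. Their poses are not given: they have to be found in the camera images.
- cup_a_mid (a point): Footed steel cup, smallest of up to four, mouth down; may be absent. 56 mm across at the mouth (below), 40 mm across at the shoulder 32 mm up, wall 2.5 mm, hollow to 4 mm below the shoulder. On the shoulder a solid foot 28 mm across, 20 mm tall. 52 mm tall in all; point: on its axis, half-way up (26 mm above the rim). z: axis, up. About 70 g, most of it in the rim. 
- cup_b_mid (a point): Footed steel cup, second of up to four, mouth down; may be absent. 74 mm across at the mouth (below), 58 mm across at the shoulder 59 mm up, wall 2.5 mm, hollow to 4 mm below the shoulder. On the shoulder a solid foot 28 mm across, 20 mm tall. 79 mm tall in all; point: on its axis, half-way up (39.5 mm above the rim). z: axis, up. About 100 g, most of it in the rim. Any smaller cup fits under it.
- cup_c_mid (a point): Footed steel cup, third of up to four, mouth down; may be absent. 92 mm across at the mouth (below), 76 mm across at the shoulder 86 mm up, wall 2.5 mm, hollow to 4 mm below the shoulder. On the shoulder a solid foot 28 mm across, 20 mm tall. 106 mm tall in all; point: on its axis, half-way up (53 mm above the rim). z: axis, up. About 140 g, most of it in the rim. Any smaller cup fits under it.
- cup_d_mid (a point): Footed steel cup, largest of up to four, mouth down; may be absent. 110 mm across at the mouth (below), 94 mm across at the shoulder 113 mm up, wall 2.5 mm, hollow to 4 mm below the shoulder. On the shoulder a solid foot 28 mm across, 20 mm tall. 133 mm tall in all; point: on its axis, half-way up (66.5 mm above the rim). z: axis, up. About 190 g, most of it in the rim. Any smaller cup fits under it.
- cover_a_mid (a point): Tall steel cover, the smallest of three look-alikes, mouth down: 128 mm across at the mouth, 112 mm at the shoulder 142 mm up, wall 2.5 mm, hollow to 4 mm below the shoulder; round knob on top 30 mm across, 24 mm tall. 166 mm tall in all; point: on its axis, half-way up (83 mm). z: axis, up. About 240 g, most of it in the rim. The cups fit under it, nested.
- cover_b_mid (a point): Tall steel cover, the middle of three look-alikes, mouth down: 146 mm across at the mouth, 130 mm at the shoulder 142 mm up, wall 2.5 mm, hollow to 4 mm below the shoulder; round knob on top 30 mm across, 24 mm tall. 166 mm tall in all; point: on its axis, half-way up (83 mm). z: axis, up. About 280 g, most of it in the rim. The cups fit under it, nested.
- cover_c_mid (a point): Tall steel cover, the largest of three look-alikes, mouth down: 164 mm across at the mouth, 148 mm at the shoulder 142 mm up, wall 2.5 mm, hollow to 4 mm below the shoulder; round knob on top 30 mm across, 24 mm tall. 166 mm tall in all; point: on its axis, half-way up (83 mm). z: axis, up. About 320 g, most of it in the rim. The cups fit under it, nested.
- dish_a_floor (a point): Round steel dish, loose, 0.8 kg: 140 mm across inside its raised edge, 148 mm outside; floor 5 mm above the platform, edge 4 mm thick and 11 mm higher than the floor. Of dishes 140, 158, 176 mm inside exactly one is present. Point: centre of its floor; z up. Its cover is 12 mm smaller across the mouth than the dish is inside; the next larger one will not go in.
- dish_b_floor (a point): Round steel dish, loose, 0.8 kg: 158 mm across inside its raised edge, 166 mm outside; floor 5 mm above the platform, edge 4 mm thick and 11 mm higher than the floor. Of dishes 140, 158, 176 mm inside exactly one is present. Point: centre of its floor; z up. Its cover is 12 mm smaller across the mouth than the dish is inside; the next larger one will not go in.
- dish_c_floor (a point): Round steel dish, loose, 0.8 kg: 176 mm across inside its raised edge, 184 mm outside; floor 5 mm above the platform, edge 4 mm thick and 11 mm higher than the floor. Of dishes 140, 158, 176 mm inside exactly one is present. Point: centre of its floor; z up. Its cover is 12 mm smaller across the mouth than the dish is inside; the next larger one will not go in.
- jar_mid (a point): Bystander: yellow plastic jar with snap lid, 96 mm across, 110 mm tall, point at its centre.
Things that resemble listed ones, but are neither listed nor needed, are in the scene too. What is shaped like the part that bears cup_b_mid but red is not meant.

How it is judged (in metres and radians):
On the way, in this order (a step that is already met when the one before it is completed fails the run):
1. all the cups that are there stand nested, mouth down, on the floor of the dish (angle between each of cup_a_mid, cup_b_mid, cup_c_mid, cup_d_mid's own z axis and vertical below 0.08 rad and horizontal distance between each of cup_a_mid, cup_b_mid, cup_c_mid, cup_d_mid and dish_a_floor below 0.03 m and z of cup_a_mid in the frame of dish_a_floor below 0.03 m and horizontal distance between each of cup_a_mid, cup_b_mid, cup_c_mid, cup_d_mid and dish_b_floor below 0.03 m and z of cup_a_mid in the frame of dish_b_floor below 0.03 m and horizontal distance between each of cup_a_mid, cup_b_mid, cup_c_mid, cup_d_mid and dish_c_floor below 0.03 m and z of cup_a_mid in the frame of dish_c_floor below 0.03 m and z of cup_b_mid in the frame of dish_a_floor below 0.0435 m and z of cup_b_mid in the frame of dish_b_floor below 0.0435 m and z of cup_b_mid in the frame of dish_c_floor below 0.0435 m and z of cup_c_mid in the frame of dish_a_floor below 0.057 m and z of cup_c_mid in the frame of dish_b_floor below 0.057 m and z of cup_c_mid in the frame of dish_c_floor below 0.057 m and z of cup_d_mid in the frame of dish_a_floor below 0.0705 m and z of cup_d_mid in the frame of dish_b_floor below 0.0705 m and z of cup_d_mid in the frame of dish_c_floor below 0.0705 m), for 0.2 s.
2. the cover that fits the dish stands over them inside the dish's edge (horizontal distance between cover_a_mid and dish_a_floor below 0.012 m and z of cover_a_mid in the frame of dish_a_floor below 0.087 m and angle between the z axis of cover_a_mid and the z axis of dish_a_floor, either way round below 0.06 rad and horizontal distance between cover_b_mid and dish_b_floor below 0.012 m and z of cover_b_mid in the frame of dish_b_floor below 0.087 m and angle between the z axis of cover_b_mid and the z axis of dish_b_floor, either way round below 0.06 rad and horizontal distance between cover_c_mid and dish_c_floor below 0.012 m and z of cover_c_mid in the frame of dish_c_floor below 0.087 m and angle between the z axis of cover_c_mid and the z axis of dish_c_floor, either way round below 0.06 rad), for 0.2 s.
At the end, for the whole second after the job is handed in: Every cup present stands mouth down on the dish floor (within 4 mm, 0.08 rad of upright), axis within 30 mm of the dish centre, so nested; the cover 12 mm smaller than the dish inside stands over them on the floor (within 4 mm, 0.06 rad), axis within 12 mm of the centre (all of step 1 and all of step 2); the robot touches nothing.
It fails at once if the jar is pushed more than 30 mm or tipped (distance of jar_mid from where it was at the start of the episode above 0.03 m or angle between jar_mid's own z axis and vertical above 0.4 rad).
Of cup_a, cup_b, cup_c, cup_d only 3 to 4 are there at a start; the rules pass over those that are not, and their reading is None.
Of dish_a, dish_b, dish_c only 1 to 1 are there at a start; the rules pass over those that are not, and their reading is None.
At some moment in a run one of cup_a, cup_b, cup_c, cup_d, cover_a, cover_b, cover_c may be knocked a few centimetres aside while the robot is not near it.
It also fails if it takes over 210 s, if anything falls off the work surface, if the arm or the gripper's body presses on something with over 40 N, if the wrist force passes 120 N, or if a joint passes its speed limit or range.

ROBOT

A 6-joint arm with a two-finger parallel gripper is mounted at the origin on the work surface. World frame = base frame: x ahead of the robot, y to its left, z up, the work surface at z = 0. Lengths are in m, angles in degrees, forces in N, time in s.
With the tool pointing down it reaches from about 0.4 to 0.825 m from the base axis. Payload 7 kg.
Tool frame: the origin (TCP) lies on the centre line of the jaws, within the pads' length; the fingertips stand r.nose_length ahead of it and the grasp point (between the pads) lies 2 mm behind it (r.nose_length is the distance from the TCP to the fingertips, in m); z points along the fingers, y is the direction in which the jaws open and shut (so a half turn about z gives the same grasp; the last joint's range is limited). The gripper opens to 88 mm and grips with 3 to 60 N. Pads are 19 mm wide; open, the fingers measure 130 mm over their backs; the gripper's body (78 mm by 193 mm) begins 47 mm behind the grasp point.
Start: joints at [-47.492, 20.546, 0.682, 0, -70.136, -16.507], TCP at [0.296, -0.607, 0.244] pointing down, gripper open.
Joint ranges: [-176.03, 176.03], [-82.01, 121.73], [-58.28, 71.71], [-173.87, 95.51], [-174.79, -0.11], [-173.66, 173.66]. Speed limits (degrees/s): [136.94, 136.94, 172.46, 180, 180, 180].

INTERFACE

Orientations are given as [roll, pitch, yaw] about the fixed x, y, z axes, in that order (R = Rz(yaw) Ry(pitch) Rx(roll)).
In Python, from plant import r gives the robot as it stands.
- The arm moves only by the tool apply_moves, never from a script. Its argument "targets" is a list of rows, each a list of 3 entries, a list of its own where there are three numbers: the shift along the tool's x, y, z scaled (see below), then the turn, a rotation vector about the tool's x, y, z scaled (see below), then the finger opening in mm, from 0 to 87.6. A call has 1 to 5 rows; each row shifts and turns the pose as measured when the row begins, along the tool's axes as they then stand; what a row does not reach is not made up. The controller multiplies each number of a shift by 0.04 m and each number of a turn by 8 degrees. A row lasts 1/10 s, in which the tool goes at most 50 mm and 8.59 degrees, less where a joint would pass 70% of its speed; a pose out of reach is approached as far as the arm can. A call with a number of a shift or a turn outside -1 to 1 is refused whole. A call with a gripper value outside its range is refused whole. The fingers move at their own pace and stop on an object; "squeeze" is the grip in N (left out, the last holds). Time passes only in rows, so rows that do not move let the fingers close. It gives the time, the measured TCP pose, the force and the opening at its end, in the units of the state.
- r.get_state(): the state, without advancing time (a new reading comes with each control period).
- r.capture(name): name is "scene" or "top" or "wrist"; returns a dict with "img" (384x512x3 uint8, blue, green, red), "z_map" (384x512 float32, m along the optical axis (not along the pixel's ray), 0 where there is no reading), "fx", "fy", "cx", "cy" (pixels), "camera_from_world" (4x4, takes a point from world to camera coordinates); the wrist camera has in their place "mount" (4x4, takes a point from camera to tool coordinates, whose origin is the TCP and whose axes are the flange's). Camera axes: x right, y up, looking along -z (the intrinsics and any distortion apply to the point x, -y, -z); pixel columns grow to the right and rows downward; lengths in m; the calibration is good to about 2 mm. The wrist camera is an equidistant fisheye: a pixel r from the principal point sees the ray r / f radians off the axis. A picture is of the moment at which its call begins: read the wrist's pose just before it.
- r.close_job(): hands the job in, once; it reports no verdict.
The state is a dict: "time_s": time; "joints": joint angles; "qd": joint speeds; "joint_torque": joint torques, N m; "tcp_pos": TCP position; "eef_rot": TCP orientation; "contact_force": force on the tool from outside, world axes, zero at the start; "moment": the same for the moment, N m; "gripper_width": finger opening in m.
Only numpy, scipy, OpenCV 4.12 (cv2) and the standard library are available. Lean on these libraries where they do the work, as an engineer would, in place of code of your own. Each camera call takes 0.05 s, during which the arm holds its last target.

## Working session

There is one attempt and no reset: what is moved stays moved. The work goes in short steps, Python scripts to look and compute and a tool call to move; the robot and the scene stay as the last step left them, time stands still between calls to the robot, and variables do not carry over. Pictures are saved under pics/ and viewed, and the job is handed in when it is done.

Besides the shell and the picture viewer there is one more tool, called as name([rows], argument=value, ...), one row to a line, values as JSON. apply_moves: Moves the arm, as the interface text tells. Its arguments: {"type":"object","properties":{"targets":{"type":"array","items":{"type":"array"}},"squeeze":{"type":"number"}},"required":["targets"]}

```bash
ls; mkdir -p pics
python3 - <<'E'
from plant import r
import cv2
print(r.get_state(), r.nose_length)
for n in ("scene","top","wrist"):
    c=r.capture(n); cv2.imwrite(f"pics/{n}0.png",c["img"]); print(n,{k:v for k,v in c.items() if k not in("img","z_map")})
E
```

```text
pics
{'time_s': 0.0, 'joints': array([-4.74912959e+01,  2.05907368e+01,  6.33133552e-01, -1.92715323e-02,
       -7.01357300e+01, -1.65065153e+01]), 'qd': array([ 0.00011767, -0.07006973,  0.03981354,  0.02389604, -0.00026085,
        0.09907673]), 'joint_torque': array([-5.40043675e-04, -5.82720387e+01,  2.93068027e+01,  6.99712694e+00,
        7.16385766e-03, -1.48129961e-04]), 'tcp_pos': array([ 0.29568791, -0.60627215,  0.24262835]), 'eef_rot': array([ 1.79905366e+02, -9.15088368e-03, -1.54004367e+02]), 'contact_force': array([-0.38656111,  0.80624958, -0.70217306]), 'moment': array([ 0.006173  , -0.04625427,  0.03849026]), 'gripper_width': 0.08722447308078603} 0.017
scene {'fx': 352.09944553503567, 'fy': 352.09944553503567, 'cx': 257.14321456449323, 'cy': 189.02951192016238, 'camera_from_world': array([[ 0.63064644,  0.77601933,  0.0088914 , -0.38750724],
       [-0.6246736 ,  0.50078752,  0.59916171,  0.30958353],
       [ 0.46050837, -0.38341342,  0.80057866, -1.34804227],
       [ 0.        ,  0.        ,  0.        ,  1.        ]])}
top {'fx': 416.40515752537675, 'fy': 416.40515752537675, 'cx': 256.7723386860694, 'cy': 187.18031878111904, 'camera_from_world': array([[ 0.11262627, -0.9936367 , -0.00119311, -0.01530215],
       [ 0.97313592,  0.11005974,  0.202221  , -0.57656407],
       [-0.20080289, -0.02393646,  0.97933919, -1.09283091],
       [ 0.        ,  0.        ,  0.        ,  1.        ]])}
wrist {'fx': 297.3186396354542, 'fy': 297.3186396354542, 'cx': 251.42386302161296, 'cy': 194.46369848279903, 'mount': array([[-6.41439057e-05,  9.63229116e-01,  2.68681345e-01,
         7.31551800e-02],
       [ 9.99999937e-01, -3.18294418e-05,  3.52845289e-04,
         4.82922687e-04],
       [ 3.48422833e-04,  2.68681351e-01, -9.63229054e-01,
        -1.40787419e-01],
       [ 0.00000000e+00,  0.00000000e+00,  0.00000000e+00,
         1.00000000e+00]])}
```

View pics/scene0.png

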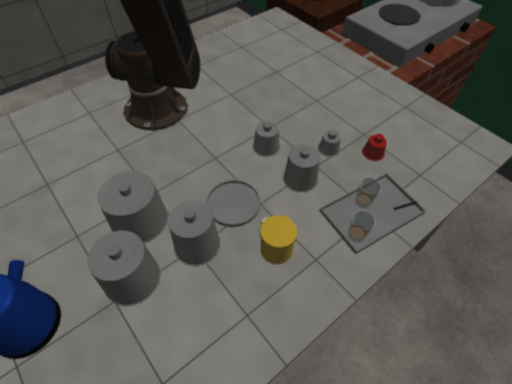

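View pics/top0.png

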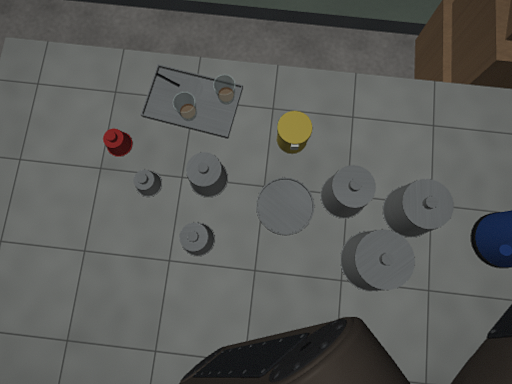

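View pics/wrist0.png

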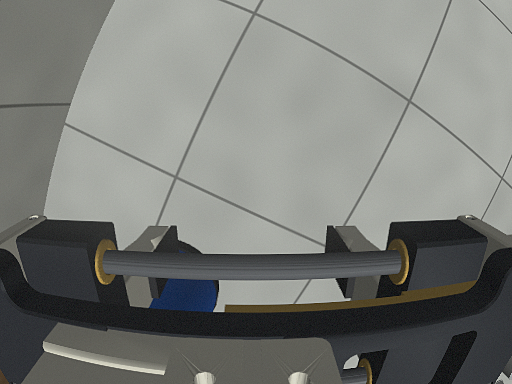

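Top view: three steel cups at (147,181), (197,237) and (207,172), the dish at (285,207), three covers at (350,190), (420,205) and (380,260), the jar at (294,130), and a red decoy at (117,142). Next I measure their positions.

```bash
cat > h.py <<'E'
import numpy as np, cv2
from plant import r
def cloud(c):
    z=c["z_map"]; h,w=z.shape; u,v=np.meshgrid(np.arange(w),np.arange(h))
    X=(u-c["cx"])/c["fx"]*z; Y=-(v-c["cy"])/c["fy"]*z
    P=np.stack([X,Y,-z,np.ones_like(z)],-1).astype(float)
    W=P@np.linalg.inv(c["camera_from_world"]).T
    W=W[...,:3]; W[z<=0]=np.nan
    return W
def circ(xy):
    A=np.c_[2*xy,np.ones(len(xy))]; s=np.linalg.lstsq(A,(xy**2).sum(1),rcond=None)[0]
    return s[0],s[1],np.sqrt(s[2]+s[0]**2+s[1]**2)
E
python3 - <<'E'
from h import *
for n in("top","scene"):
    W=cloud(r.capture(n))
    ok=(W[...,0]>.25)&(W[...,0]<.95)&(abs(W[...,1])<.75)
    print(n,"table z",np.nanmedian(W[ok][:,2]))
    m=(ok&(W[...,2]>.02)).astype(np.uint8)
    nl,lab,st,ce=cv2.connectedComponentsWithStats(m)
    for i in range(1,nl):
        if st[i,4]<80: continue
        p=W[lab==i]; zt=np.percentile(p[:,2],99.5)
        t=p[p[:,2]>zt-.004]; c=(t[:,:2].max(0)+t[:,:2].min(0))/2
        print(np.round(ce[i]),st[i,4],"ztop %.3f"%zt,"top c",c.round(3),"mean",t[:,:2].mean(0).round(3),np.ptp(t[:,:2],axis=0).round(3),len(t))
    if n=="top":
        m=(ok&(W[...,2]>.0025)&(W[...,2]<.018)); 
        c=W[207,285]; print("dish px",c); d=np.hypot(*(W[...,:2]-c[:2]).transpose(2,0,1)); q=W[m&(d<.11)]
        print(len(q), np.histogram(q[:,2],8), (q[:,:2].max(0)+q[:,:2].min(0))/2,np.ptp(q[:,:2],axis=0))
E
```

```text
top table z 0.001339728283827113
[186.  96.] 917 ztop 0.093 top c [0.787 0.281] mean [0.789 0.278] [0.063 0.061] 54
[224.  88.] 495 ztop 0.094 top c [0.852 0.175] mean [0.852 0.178] [0.062 0.061] 38
[293. 131.] 1157 ztop 0.116 top c [ 0.741 -0.035] mean [ 0.739 -0.034] [0.093 0.09 ] 240
[115. 141.] 495 ztop 0.083 top c [0.669 0.472] mean [0.669 0.472] [0.025 0.023] 41
[205. 174.] 1320 ztop 0.136 top c [0.595 0.196] mean [0.596 0.195] [0.025 0.026] 66
[348. 191.] 2050 ztop 0.169 top c [ 0.589 -0.198] mean [ 0.589 -0.198] [0.027 0.029] 82
[146. 182.] 494 ztop 0.082 top c [0.56  0.365] mean [0.561 0.365] [0.023 0.025] 51
[419. 207.] 2956 ztop 0.169 top c [ 0.564 -0.388] mean [ 0.564 -0.387] [0.027 0.028] 92
[495. 239.] 1759 ztop 0.180 top c [ 0.468 -0.57 ] mean [ 0.469 -0.571] [0.021 0.014] 36
[196. 238.] 851 ztop 0.110 top c [0.418 0.2  ] mean [0.417 0.2  ] [0.026 0.026] 44
[378. 260.] 3568 ztop 0.168 top c [ 0.413 -0.285] mean [ 0.413 -0.286] [0.027 0.03 ] 107
[491. 357.] 2489 ztop 0.753 top c [ 0.27  -0.228] mean [ 0.269 -0.23 ] [0.009 0.016] 74
[332. 356.] 6880 ztop 0.822 top c [ 0.
[... 516 characters left out ...]
028 0.026] 38
[376. 145.] 368 ztop 0.080 top c [0.671 0.47 ] mean [0.672 0.471] [0.025 0.026] 34
[303. 166.] 1240 ztop 0.133 top c [0.598 0.194] mean [0.598 0.194] [0.027 0.025] 53
[127. 237.] 7110 ztop 0.166 top c [ 0.49  -0.338] mean [ 0.504 -0.347] [0.18 0.13] 214
[368. 191.] 534 ztop 0.091 top c [0.789 0.28 ] mean [0.785 0.283] [0.063 0.064] 50
[193. 231.] 2435 ztop 0.166 top c [ 0.59  -0.199] mean [ 0.591 -0.199] [0.03  0.028] 97
[372. 219.] 1041 ztop 0.091 top c [0.854 0.175] mean [0.853 0.175] [0.063 0.063] 73
[277. 238.] 1404 ztop 0.112 top c [ 0.743 -0.035] mean [ 0.744 -0.037] [0.094 0.094] 625
[ 23. 313.] 3784 ztop 0.184 top c [ 0.514 -0.597] mean [ 0.525 -0.605] [0.096 0.052] 234
```

Run:
```python
from h import *
for n in("top","scene"):
    W=cloud(r.capture(n)); x,y,z=W[...,0],W[...,1],W[...,2]
    zo=np.nanmedian(z[(abs(x-.55)<.3)&(abs(y)<.5)&(z<.003)])
    print(n,zo)
    for c in [(.590,-.1985),(.565,-.387),(.4145,-.2855)]:
        d=np.hypot(x-c[0],y-c[1]); p=W[(d<.1)&(abs(z-.142-(.002 if n=="top" else 0))<.004)]
        b=(p.max(0)+p.min(0))/2; print("shoulder",c,b[:2].round(4),np.ptp(p[:,:2],axis=0).round(4))
    d=np.hypot(x-.537,y+.036)
    for lo,hi in((.012,.022),(.009,.014)):
        p=W[(d<.105)&(z>lo)&(z<hi)]
        cc=circ(p[:,:2]); rr=np.hypot(p[:,0]-cc[0],p[:,1]-cc[1]); print("dish",np.round(cc,4),len(p),np.percentile(rr,[5,50,95]).round(4))
```

```text
top -5.725347836049721e-06
shoulder (0.59, -0.1985) [ 0.5885 -0.1981] [0.1107 0.1106]
shoulder (0.565, -0.387) [ 0.5639 -0.388 ] [0.1293 0.13  ]
shoulder (0.4145, -0.2855) [ 0.4124 -0.2862] [0.1459 0.1467]
dish [ 0.5392 -0.034   0.0804] 270 [0.0786 0.0806 0.0825]
dish [ 0.5384 -0.0366  0.065 ] 195 [0.0228 0.0702 0.0835]
scene -0.0011884933954532384
shoulder (0.59, -0.1985) [ 0.5902 -0.199 ] [0.1127 0.1116]
shoulder (0.565, -0.387) [ 0.566  -0.3886] [0.1304 0.1283]
shoulder (0.4145, -0.2855) [ 0.4145 -0.287 ] [0.1492 0.1474]
dish [ 0.5414 -0.0353  0.0807] 191 [0.0783 0.0807 0.0832]
dish [ 0.5416 -0.0353  0.0806] 145 [0.0779 0.0806 0.0831]
```

Run:
```python
import cv2
from plant import r
i=r.capture("top")["img"][150:290,230:460]; cv2.imwrite("pics/t1.png",cv2.resize(i,None,fx=3.4,fy=3.4,interpolation=cv2.INTER_CUBIC))
```

```text
(no output)
```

View pics/t1.png

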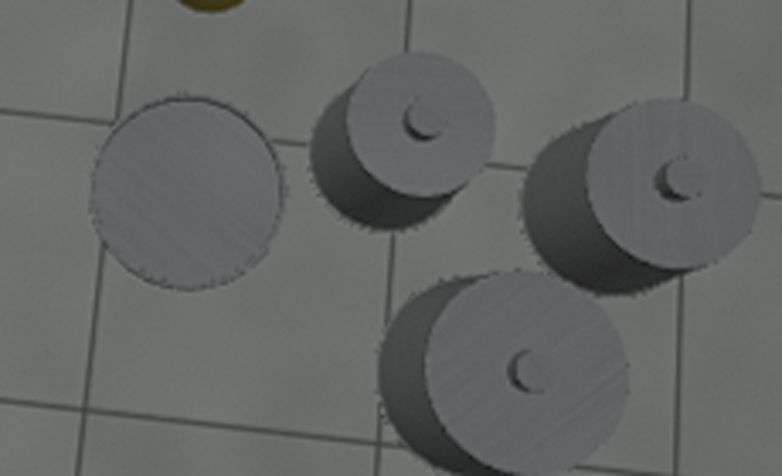

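Readings:
- **Dish:** dish_b. Mean edge radius is 80.6 mm, centre near (0.540, -0.0355).
- **Cover:** cover_b, at (0.565, -0.388), with a 130 mm shoulder.
- **Cups by height:** b at (0.562, 0.365), c at (0.419, 0.199), d at (0.597, 0.195). Cup a is absent.

I'll start by turning the tool to yaw -90, then move across.

apply_moves([
  [[0, 0, 0], [0, 0, -1], 87],
  [[0, 0, 0], [0, 0, -1], 87],
  [[0, 0, 0], [0, 0, -1], 87],
  [[0, 0, 0], [0, 0, -1], 87],
  [[0, 0, 0], [0, 0, -1], 87],
])

```text
time_s: 0.9
tcp_pos: [0.2957, -0.6065, 0.2433]
eef_rot: [180.0, 0.0, -112.6]
contact_force: [0.8, -0.3, 0.3]
gripper_width: 0.0867
```

apply_moves([
  [[0, 0, 0], [0, 0, -1], 87],
  [[0, 0, 0], [0, 0, -1], 87],
  [[0, 0, 0], [0, 0, -1], 87],
  [[0, 0, 0], [0, 0, -0.5], 87],
  [[0, 0, 0], [0, 0, 0], 87],
])

```text
time_s: 1.4
tcp_pos: [0.2958, -0.6064, 0.2433]
eef_rot: [-180.0, 0.0, -83.2]
contact_force: [-0.6, 0.2, 0.1]
gripper_width: 0.0866
```

apply_moves([
  [[-0.3, -1, 0], [0, 0, 0.8], 87],
  [[-1, -0.35, 0], [0, 0, 0], 87],
  [[-1, -0.35, 0], [0, 0, 0], 87],
  [[-1, -0.35, 0], [0, 0, 0], 87],
  [[-1, -0.35, 0], [0, 0, 0], 87],
])

```text
time_s: 1.9
tcp_pos: [0.3913, -0.4289, 0.2411]
eef_rot: [179.9, 0.1, -91.0]
contact_force: [1.5, 0.1, 1.8]
gripper_width: 0.087
```

apply_moves([
  [[-1, -0.3, 0], [0, 0, 0], 87],
  [[-1, -0.3, 0], [0, 0, 0], 87],
  [[-1, -0.3, 0], [0, 0, 0], 87],
  [[-1, -0.3, 0], [0, 0, 0], 87],
  [[-1, -0.3, 0], [0, 0, 0], 87],
])

```text
time_s: 2.4
tcp_pos: [0.4576, -0.2222, 0.2422]
eef_rot: [-180.0, 0.0, -91.8]
contact_force: [0.8, -0.3, -0.2]
gripper_width: 0.0869
```

apply_moves([
  [[-1, -0.2, 0], [0, 0, 0], 87],
  [[-1, -0.2, 0], [0, 0, 0], 87],
  [[-1, -0.2, 0], [0, 0, 0], 87],
  [[-1, -0.2, 0], [0, 0, 0], 87],
  [[-1, -0.2, 0], [0, 0, 0], 87],
])

```text
time_s: 2.9
tcp_pos: [0.5061, -0.0151, 0.2443]
eef_rot: [-179.7, 0.1, -92.6]
contact_force: [0.6, 0.1, 0.3]
gripper_width: 0.0874
```

apply_moves([
  [[-1, -0.2, 0], [0, 0, 0], 87],
  [[-1, -0.2, 0], [0, 0, 0], 87],
  [[-1, -0.2, 0], [0, 0, 0], 87],
  [[-1, -0.2, 0], [0, 0, 0], 87],
  [[-1, -0.2, 0], [0, 0, 0], 87],
])

```text
time_s: 3.4
tcp_pos: [0.5565, 0.1919, 0.247]
eef_rot: [-179.5, 0.2, -93.3]
contact_force: [0.4, 0.2, -0.0]
gripper_width: 0.0873
```

apply_moves([
  [[-1, 0, 0], [0, 0, -0.4], 87],
  [[-1, 0, 0], [0, 0, 0], 87],
  [[-1, 0, 0.3], [0, 0, 0], 87],
  [[-1, 0, 0.5], [0, 0, 0], 87],
  [[-0.2, 0, 0.5], [0, 0, 0], 87],
])

```text
time_s: 3.9
tcp_pos: [0.5618, 0.3723, 0.1975]
eef_rot: [-179.2, 0.4, -90.5]
contact_force: [-0.2, -0.5, -0.6]
gripper_width: 0.0872
```

```bash
cat >> h.py <<'E'
def tops(n,spots,R=.04):
    W=cloud(r.capture(n)); x,y,z=W[...,0],W[...,1],W[...,2]
    for k,(c,h) in spots.items():
        d=np.hypot(x-c[0],y-c[1]); p=W[(d<R)&(abs(z-h)<.006)]
        print(n,k,len(p), ((p.max(0)+p.min(0))/2)[:2].round(4) if len(p) else None)
def to(t,yaw=-90):
    from scipy.spatial.transform import Rotation as Ro
    s=r.get_state(); R=Ro.from_euler("xyz",s["eef_rot"],degrees=True)
    T=Ro.from_euler("xyz",[180,0,yaw],degrees=True)
    t=np.array([a if a is not None else b for a,b in zip(t,s["tcp_pos"])])
    print("t",round(s["time_s"],2),"tcp",s["tcp_pos"].round(4),"rpy",s["eef_rot"].round(2),"units",(R.inv().apply(t-s["tcp_pos"])/.04).round(2),"turn",((R.inv()*T).as_rotvec(degrees=True)/8).round(2),"F",s["contact_force"].round(1),"w",s["gripper_width"].round(4))
E
python3 - <<'E'
from h import *
import cv2
tops("scene",{"b":((.562,.365),.079),"c":((.419,.199),.106),"d":((.597,.195),.133)})
to((.562,.365,.079))
cv2.imwrite("pics/w1.png",r.capture("wrist")["img"])
E
```

```text
scene b 44 [0.5625 0.3664]
scene c 46 [0.4207 0.199 ]
scene d 57 [0.5984 0.1952]Traceback (most recent call last):
  File "<stdin>", line 4, in <module>
  File "h.py", line 23, in to
    print("t",round(s["time_s"],2),"tcp",s["tcp_pos"].round(4),"rpy",s["eef_rot"].round(2),"units",(R.inv().apply(t-s["tcp_pos"])/.04).round(2),"turn",((R.inv()*T).as_rotvec(degrees=True)/8).round(2),"F",s["contact_force"].round(1),"w",s["gripper_width"].round(4))
                                                                                                                                                                                                                                            ^^^^^^^^^^^^^^^^^^^^^^^^
AttributeError: 'float' object has no attribute 'round'
```

```bash
sed -i 's/s\["gripper_width"\].round(4)/round(s["gripper_width"],4)/' h.py
python3 - <<'E'
from h import *
to((.562,.365,.079))
cv2.imwrite("pics/w1.png",r.capture("wrist")["img"])
E
```

```text
t 3.95 tcp [0.5603 0.3711 0.1933] rpy [-179.4     0.26  -90.57] units [ 0.16 -0.01  2.86] turn [-0.07  0.03 -0.07] F [-1.3 -0.  -4.5] w 0.0869
```

View pics/w1.png

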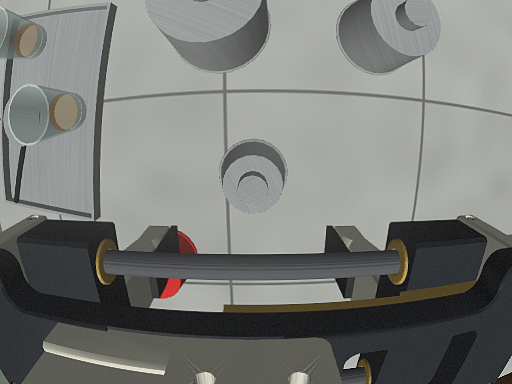

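The wrist view shows cup b's foot at (252,188), where the projection puts it, so I'm descending.

apply_moves([
  [[0.15, 0, 0.8], [-0.07, 0, -0.07], 87],
  [[0, 0, 0.8], [0, 0, 0], 87],
  [[0, 0, 0.7], [0, 0, 0], 87],
  [[0, 0, 0.4], [0, 0, 0], 87],
  [[0, 0, 0], [0, 0, 0], 87],
])

```text
time_s: 4.5
tcp_pos: [0.5631, 0.3616, 0.0888]
eef_rot: [-179.7, 0.4, -90.5]
contact_force: [-0.7, -0.3, 0.2]
gripper_width: 0.0871
```

Run:
```python
from h import *
to((.562,.3652,.079))
```

```text
t 4.5 tcp [0.5631 0.3616 0.0888] rpy [-179.74    0.36  -90.51] units [-0.09  0.03  0.25] turn [-0.03  0.04 -0.06] F [-0.7 -0.3  0.2] w 0.0871
```

apply_moves([
  [[-0.09, 0.03, 0.23], [-0.03, 0.04, -0.06], 87],
  [[0, 0, 0], [0, 0, 0], 40],
  [[0, 0, 0], [0, 0, 0], 20],
  [[0, 0, 0], [0, 0, 0], 10],
  [[0, 0, 0], [0, 0, 0], 10],
], squeeze=25)

```text
time_s: 5.0
tcp_pos: [0.5644, 0.3662, 0.0848]
eef_rot: [-179.7, 0.3, -90.1]
contact_force: [-0.1, 0.4, 0.4]
gripper_width: 0.0604
```

apply_moves([
  [[0, 0, 0], [0, 0, 0], 10],
  [[0, 0, 0], [0, 0, 0], 10],
  [[0, 0, 0], [0, 0, 0], 10],
])

```text
time_s: 5.3
tcp_pos: [0.5647, 0.3666, 0.086]
eef_rot: [-179.6, 0.3, -90.1]
contact_force: [0.2, -0.4, -1.0]
gripper_width: 0.0365
```

apply_moves([
  [[0, 0.05, 0.15], [0, 0, 0], 10],
  [[0, 0, 0.03], [0, 0, 0], 10],
  [[0, 0, 0], [0, 0, 0], 10],
  [[0, 0, 0], [0, 0, 0], 10],
])

```text
time_s: 5.7
tcp_pos: [0.5621, 0.3672, 0.0798]
eef_rot: [-179.6, 0.4, -90.1]
contact_force: [-0.8, -0.2, 2.5]
gripper_width: 0.0273
```

Run:
```python
from h import *
to((.562,.3652,.079))
```

```text
t 5.7 tcp [0.5621 0.3672 0.0798] rpy [-179.58    0.38  -90.07] units [0.05 0.   0.02] turn [-0.05  0.05 -0.01] F [-0.8 -0.2  2.5] w 0.0273
```

apply_moves([
  [[0, 0, -0.6], [-0.05, 0.05, 0], 10],
  [[0, 0, -1], [0, 0, 0], 10],
  [[0.3, 0, -1], [0, 0, 0], 10],
  [[0.8, 0.2, -1], [0, 0, 0], 10],
  [[1, 0.2, -0.3], [0, 0, 0], 10],
])

```text
time_s: 6.2
tcp_pos: [0.5442, 0.284, 0.2319]
eef_rot: [179.5, -0.6, -89.9]
contact_force: [0.0, -1.4, 0.0]
gripper_width: 0.0275
```

apply_moves([
  [[1, 0.1, 0], [0, 0, 0], 10],
  [[1, 0.1, 0], [0, 0, 0], 10],
  [[1, 0, 0], [0, 0, 0], 10],
  [[1, 0, 0], [0, 0, 0], 10],
  [[1, 0, 0], [0, 0, 0], 10],
])

```text
time_s: 6.7
tcp_pos: [0.5341, 0.0779, 0.2344]
eef_rot: [179.6, -0.4, -89.8]
contact_force: [1.4, -0.2, -1.1]
gripper_width: 0.0276
```

Run:
```python
from h import *
to((.540,-.0345,.2))
```

```text
t 6.7 tcp [0.5341 0.0779 0.2344] rpy [179.63  -0.36 -89.76] units [ 2.81 -0.14  0.88] turn [ 0.05 -0.04  0.03] F [ 1.4 -0.2 -1.1] w 0.0276
```

apply_moves([
  [[1, -0.1, 0.2], [0.05, -0.04, 0.03], 10],
  [[1, 0, 0.4], [0, 0, 0], 10],
  [[0.6, 0, 0.4], [0, 0, 0], 10],
  [[0.1, 0, 0.2], [0, 0, 0], 10],
  [[0, 0, 0], [0, 0, 0], 10],
])

```text
time_s: 7.2
tcp_pos: [0.5357, -0.0387, 0.1832]
eef_rot: [180.0, 0.0, -90.3]
contact_force: [-0.9, -0.1, -1.1]
gripper_width: 0.0273
```

Run:
```python
from h import *
to((.540,-.0345,.15))
for n in("scene","top"):
    W=cloud(r.capture(n)); 
    x,y,z=W[...,0],W[...,1],W[...,2]
    d=np.hypot(x-.54,y+.0355)
    p=W[(d<.105)&(z>.012)&(z<.022)]; cc=circ(p[:,:2]) ; print(n,"dish",np.round(cc,4),len(p))
cv2.imwrite("pics/s2.png",r.capture("scene")["img"])
```

```text
t 7.2 tcp [ 0.5357 -0.0387  0.1832] rpy [ 1.7996e+02  2.0000e-02 -9.0330e+01] units [-0.1  -0.11  0.83] turn [ 0.01  0.   -0.04] F [-0.9 -0.1 -1.1] w 0.0273
scene dish [ 0.5414 -0.0351  0.0805] 149
top dish [ 0.5391 -0.0339  0.0804] 136
```

View pics/s2.png

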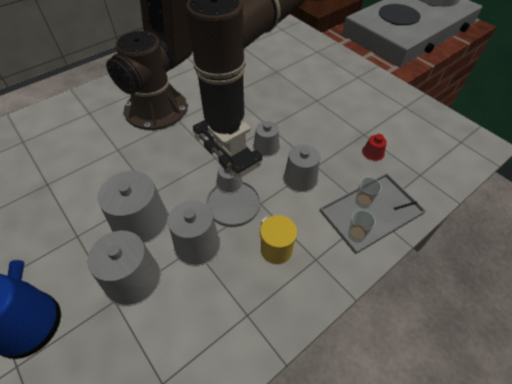

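Cup b hangs over the dish (cup at (230,178), dish centre at (234,203)). Lowering it.

apply_moves([
  [[-0.1, -0.1, 0.8], [0, 0, -0.04], 10],
  [[0, 0, 0.8], [0, 0, 0], 10],
  [[0, 0, 0.3], [0, 0, 0], 10],
  [[0, 0, 0.2], [0, 0, 0], 10],
  [[0, 0, 0], [0, 0, 0], 10],
])

```text
time_s: 7.85
tcp_pos: [0.5463, -0.0266, 0.1031]
eef_rot: [-179.3, 0.2, -89.4]
contact_force: [-0.4, -0.1, -0.6]
gripper_width: 0.0273
```

Run:
```python
from h import *
to((.540,-.0345,.085))
```

```text
t 7.85 tcp [ 0.5463 -0.0266  0.1031] rpy [-1.7929e+02  1.6000e-01 -8.9380e+01] units [0.2  0.17 0.45] turn [-0.09  0.02  0.08] F [-0.4 -0.1 -0.6] w 0.0273
```

apply_moves([
  [[0.2, 0.15, 0.1], [-0.09, 0, 0.08], 10],
  [[0, 0, 0], [0, 0, 0], 10],
])

```text
time_s: 8.05
tcp_pos: [0.5411, -0.034, 0.1003]
eef_rot: [-179.9, 0.2, -90.0]
contact_force: [-0.2, 0.4, -0.4]
gripper_width: 0.0273
```

Run:
```python
from h import *
to((.540,-.0345,.085))
```

```text
t 8.05 tcp [ 0.5411 -0.034   0.1003] rpy [-179.94    0.18  -89.96] units [0.01 0.03 0.38] turn [-0.01  0.02  0.01] F [-0.2  0.4 -0.4] w 0.0273
```

apply_moves([
  [[0, 0.03, 0.2], [0, 0, 0], 10],
  [[0, 0, 0.1], [0, 0, 0], 10],
  [[0, 0, 0.05], [0, 0, 0], 10],
])

```text
time_s: 8.35
tcp_pos: [0.5411, -0.0341, 0.0872]
eef_rot: [-179.7, 0.2, -90.0]
contact_force: [0.6, 0.4, -1.6]
gripper_width: 0.0273
```

Run:
```python
from h import *
to((.540,-.0345,.085))
```

```text
t 8.35 tcp [ 0.5411 -0.0341  0.0872] rpy [-179.72    0.23  -89.99] units [0.01 0.03 0.06] turn [-0.03  0.03  0.  ] F [ 0.6  0.4 -1.6] w 0.0273
```

Almost down. Open the fingers, then rise.

apply_moves([
  [[0, 0, 0.06], [0, 0, 0], 10],
  [[0, 0, 0], [0, 0, 0], 34],
  [[0, 0, 0], [0, 0, 0], 60],
  [[0, 0, 0], [0, 0, 0], 87],
  [[0, 0, 0], [0, 0, 0], 87],
])

```text
time_s: 8.85
tcp_pos: [0.5416, -0.0341, 0.085]
eef_rot: [-179.7, 0.2, -90.0]
contact_force: [-0.1, -0.4, 0.3]
gripper_width: 0.0526
```

apply_moves([
  [[0, 0, 0], [0, 0, 0], 87],
  [[0, 0, -0.4], [0, 0, 0], 87],
  [[0, 0, -1], [0, 0, 0], 87],
  [[-0.5, 0.5, -1], [0, 0, 0], 87],
  [[-1, 0.5, -0.2], [0, 0, 0], 87],
])

```text
time_s: 9.35
tcp_pos: [0.5007, 0.024, 0.1899]
eef_rot: [-180.0, 0.1, -90.3]
contact_force: [1.3, 1.3, 0.3]
gripper_width: 0.0858
```

apply_moves([
  [[-1, 0.6, 0], [0, 0, 0], 87],
  [[-1, 0.6, 0], [0, 0, 0], 87],
  [[-1, 0.5, 0], [0, 0, 0], 87],
  [[-0.6, 0, 0], [0, 0, 0], 87],
  [[0, 0, 0], [0, 0, 0], 87],
])

```text
time_s: 9.85
tcp_pos: [0.4305, 0.1766, 0.1951]
eef_rot: [-179.5, 0.5, -90.2]
contact_force: [0.1, -0.7, -0.0]
gripper_width: 0.0872
```

Run:
```python
from h import *
S={"b":((.54,-.0345),.084),"c":((.42,.199),.106),"d":((.597,.195),.133),"cb":((.565,-.388),.166)}
tops("scene",S); tops("top",S)
to((.419,.199,.107))
cv2.imwrite("pics/s3.png",r.capture("scene")["img"])
```

```text
scene b 64 [ 0.5413 -0.0364]
scene c 45 [0.419  0.2002]
scene d 58 [0.5982 0.1946]
scene cb 129 [ 0.5658 -0.3886]
top b 83 [ 0.5397 -0.0347]
top c 0 None
top d 88 [0.5967 0.1956]
top cb 120 [ 0.5634 -0.3881]
t 9.95 tcp [0.4303 0.1744 0.1947] rpy [-179.58    0.46  -90.27] units [-0.59  0.3   2.19] turn [-0.05  0.06 -0.03] F [ 0.3 -0.4  0.4] w 0.087
```

View pics/s3.png

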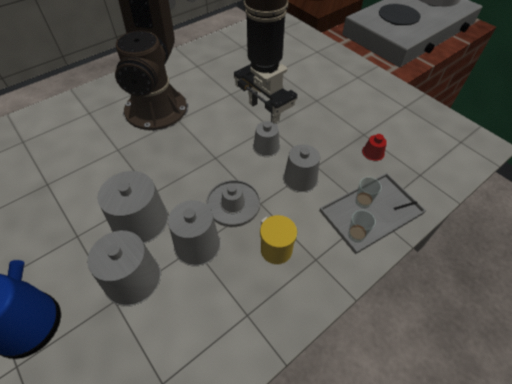

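Cup b stands in the middle of the dish, with its foot at (232,190). Next is cup c.

apply_moves([
  [[-0.6, 0.27, 0.5], [-0.05, 0.06, 0], 87],
  [[0, 0, 0.6], [0, 0, 0], 87],
  [[0, 0, 0], [0, 0, 0], 87],
])

```text
time_s: 10.3
tcp_pos: [0.4207, 0.1962, 0.1501]
eef_rot: [-180.0, 0.0, -90.6]
contact_force: [1.1, -0.6, 0.1]
gripper_width: 0.0868
```

Run:
```python
from h import *
to((.4195,.1995,.106))
```

```text
t 10.3 tcp [0.4207 0.1962 0.1501] rpy [-179.95    0.    -90.6 ] units [-0.08  0.03  1.1 ] turn [-0.01  0.   -0.07] F [ 1.1 -0.6  0.1] w 0.0868
```

apply_moves([
  [[-0.08, 0.03, 0.5], [0, 0, -0.07], 60],
  [[0, 0, 0.4], [0, 0, 0], 50],
  [[0, 0, 0.15], [0, 0, 0], 50],
  [[0, 0, 0], [0, 0, 0], 50],
])

```text
time_s: 10.7
tcp_pos: [0.4222, 0.197, 0.1097]
eef_rot: [-179.9, -0.0, -90.3]
contact_force: [0.5, 0.4, 0.2]
gripper_width: 0.0603
```

Run:
```python
from h import *
to((.4195,.1995,.106))
```

```text
t 10.7 tcp [0.4222 0.197  0.1097] rpy [-179.86   -0.    -90.27] units [-0.06  0.07  0.09] turn [-0.02 -0.   -0.03] F [0.5 0.4 0.2] w 0.0603
```

apply_moves([
  [[-0.06, 0.06, 0.08], [0, 0, 0], 20],
  [[0, 0, 0], [0, 0, 0], 10],
  [[0, 0, 0], [0, 0, 0], 10],
  [[0, 0, 0], [0, 0, 0], 10],
  [[0, 0, 0], [0, 0, 0], 10],
])

```text
time_s: 11.2
tcp_pos: [0.421, 0.1998, 0.1093]
eef_rot: [-179.7, 0.1, -90.3]
contact_force: [-0.1, -0.5, -1.9]
gripper_width: 0.0271
```

Run:
```python
from h import *
to((.4195,.1995,.106))
```

```text
t 11.2 tcp [0.421  0.1998 0.1093] rpy [-1.797e+02  1.500e-01 -9.034e+01] units [0.01 0.04 0.08] turn [-0.04  0.02 -0.04] F [-0.1 -0.5 -1.9] w 0.0271
```

apply_moves([
  [[0, 0, -0.5], [0, 0, 0], 10],
  [[0, 0, -1], [0, 0, 0], 10],
  [[0.5, 0, -1], [0, 0, 0], 10],
  [[1, 0, -0.6], [0, 0, 0], 10],
  [[1, -0.5, 0], [0, 0, 0], 10],
])

```text
time_s: 11.7
tcp_pos: [0.4387, 0.0994, 0.2377]
eef_rot: [-179.8, -0.0, -90.0]
contact_force: [2.2, 0.9, -0.9]
gripper_width: 0.0271
```

apply_moves([
  [[1, -0.6, 0], [0, 0, 0], 10],
  [[1, -0.6, 0], [0, 0, 0], 10],
  [[0.6, -0.6, 0], [0, 0, 0], 10],
  [[0, -0.2, 0], [0, 0, 0], 10],
  [[0, 0, 0], [0, 0, 0], 10],
])

```text
time_s: 12.2
tcp_pos: [0.5217, -0.0124, 0.2403]
eef_rot: [-179.5, 0.1, -90.1]
contact_force: [0.2, 0.1, -1.6]
gripper_width: 0.0269
```

Run:
```python
from h import *
to((.5405,-.035,.2))
```

```text
t 12.2 tcp [ 0.5217 -0.0124  0.2403] rpy [-1.7952e+02  1.2000e-01 -9.0100e+01] units [ 0.57 -0.46  1.01] turn [-0.06  0.01 -0.01] F [ 0.2  0.1 -1.6] w 0.0269
```

apply_moves([
  [[0.57, -0.46, 0], [-0.06, 0, 0], 10],
  [[0, 0, 0.1], [0, 0, 0], 10],
  [[0, 0, 0], [0, 0, 0], 10],
])

```text
time_s: 12.5
tcp_pos: [0.5387, -0.034, 0.2356]
eef_rot: [179.9, 0.2, -90.0]
contact_force: [-0.3, -0.3, -1.9]
gripper_width: 0.0273
```

Run:
```python
from h import *
to((.5405,-.035,.114))
cv2.imwrite("pics/s4.png",r.capture("scene")["img"][100:260,130:350].repeat(3,0).repeat(3,1))
```

```text
t 12.5 tcp [ 0.5387 -0.034   0.2356] rpy [ 1.7986e+02  1.5000e-01 -9.0020e+01] units [ 0.03 -0.05  3.04] turn [ 0.02  0.02 -0.  ] F [-0.3 -0.3 -1.9] w 0.0273
```

View pics/s4.png

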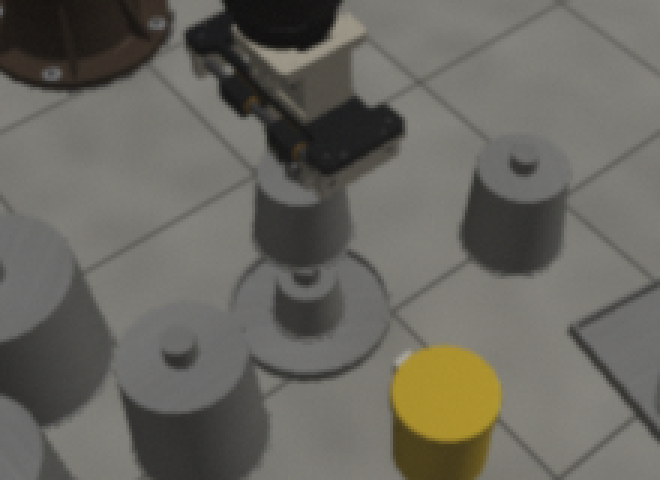

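Cup c hangs squarely above b (cup near (303,215), b's foot at (306,272) in the crop). Lowering in steps.

apply_moves([
  [[0.03, -0.04, 0.4], [0, 0, 0], 10],
  [[0, 0, 0.4], [0, 0, 0], 10],
  [[0, 0, 0.1], [0, 0, 0], 10],
])

```text
time_s: 12.85
tcp_pos: [0.5395, -0.0321, 0.2009]
eef_rot: [-179.9, 0.2, -89.8]
contact_force: [-0.2, 0.2, -1.1]
gripper_width: 0.0271
```

Run:
```python
from h import *
to((.5405,-.035,.114))
```

```text
t 12.85 tcp [ 0.5395 -0.0321  0.2009] rpy [-179.93    0.2   -89.76] units [ 0.08 -0.02  2.17] turn [-0.01  0.02  0.03] F [-0.2  0.2 -1.1] w 0.0271
```

apply_moves([
  [[0.08, -0.02, 0.4], [0, 0, 0], 10],
  [[0, 0, 0.4], [0, 0, 0], 10],
  [[0, 0, 0.3], [0, 0, 0], 10],
  [[0, 0, 0], [0, 0, 0], 10],
])

```text
time_s: 13.25
tcp_pos: [0.5398, -0.0324, 0.1577]
eef_rot: [-179.8, 0.2, -89.5]
contact_force: [-1.2, 1.6, -1.5]
gripper_width: 0.0274
```

Run:
```python
from h import *
to((.5405,-.035,.114))
```

```text
t 13.25 tcp [ 0.5398 -0.0324  0.1577] rpy [-179.79    0.21  -89.5 ] units [ 0.07 -0.01  1.09] turn [-0.03  0.03  0.06] F [-1.2  1.6 -1.5] w 0.0274
```

apply_moves([
  [[0.07, -0.01, 0.3], [-0.03, 0.03, 0.06], 10],
  [[0, 0, 0.3], [0, 0, 0], 10],
  [[0, 0, 0.2], [0, 0, 0], 10],
  [[0, 0, 0.1], [0, 0, 0], 10],
  [[0, 0, 0], [0, 0, 0], 10],
])

```text
time_s: 13.75
tcp_pos: [0.5412, -0.0348, 0.1204]
eef_rot: [-179.9, -0.0, -90.0]
contact_force: [0.1, 0.6, -1.5]
gripper_width: 0.0271
```

Run:
```python
from h import *
to((.5405,-.035,.114))
```

```text
t 13.75 tcp [ 0.5412 -0.0348  0.1204] rpy [-1.7992e+02 -4.0000e-02 -8.9960e+01] units [0.   0.02 0.16] turn [-0.01 -0.01  0.  ] F [ 0.1  0.6 -1.5] w 0.0271
```

apply_moves([
  [[0, 0, 0.12], [0, 0, 0], 10],
  [[0, 0, 0.05], [0, 0, 0], 10],
  [[0, 0, 0.02], [0, 0, 0], 10],
])

```text
time_s: 14.05
tcp_pos: [0.5417, -0.0352, 0.1136]
eef_rot: [-179.9, -0.1, -89.9]
contact_force: [-3.9, 0.2, 10.3]
gripper_width: 0.0271
```

Run:
```python
from h import *
to((.5405,-.035,.114))
```

```text
t 14.05 tcp [ 0.5417 -0.0352  0.1136] rpy [-1.7988e+02 -8.0000e-02 -8.9940e+01] units [-0.    0.03 -0.01] turn [-0.02 -0.01  0.01] F [-3.9  0.2 10.3] w 0.0271
```

Contact reads 10 N at the expected floor height. Release, then rise and go to cup d.

apply_moves([
  [[0, 0, 0], [0, 0, 0], 34],
  [[0, 0, 0], [0, 0, 0], 60],
  [[0, 0, 0], [0, 0, 0], 60],
  [[0, 0, -0.4], [0, 0, 0], 60],
  [[0, 0, -1], [0, 0, 0], 60],
])

```text
time_s: 14.55
tcp_pos: [0.5394, -0.0355, 0.167]
eef_rot: [179.7, -0.1, -90.0]
contact_force: [0.8, 0.2, -0.4]
gripper_width: 0.0582
```

apply_moves([
  [[-1, -0.2, -0.7], [0, 0, 0], 87],
  [[-1, -0.3, 0], [0, 0, 0], 87],
  [[-1, -0.3, 0], [0, 0, 0], 87],
  [[-1, -0.3, 0], [0, 0, 0], 87],
  [[-1, -0.2, 0], [0, 0, 0], 87],
])

```text
time_s: 15.05
tcp_pos: [0.5963, 0.1678, 0.2045]
eef_rot: [-179.5, 0.1, -90.3]
contact_force: [0.1, -1.0, -0.1]
gripper_width: 0.0864
```

Run:
```python
from h import *
S={"c":((.54,-.0345),.111),"d":((.597,.195),.133),"cb":((.565,-.388),.166)}
tops("scene",S); tops("top",S)
to((.5975,.195,.133))
```

```text
scene c 64 [ 0.5408 -0.0351]
scene d 55 [0.5986 0.1949]
scene cb 131 [ 0.5659 -0.3886]
top c 92 [ 0.5388 -0.034 ]
top d 87 [0.5974 0.1958]
top cb 120 [ 0.5633 -0.387 ]
t 15.15 tcp [0.5968 0.1704 0.2038] rpy [-1.795e+02  1.100e-01 -9.014e+01] units [-0.61 -0.    1.77] turn [-0.06  0.01 -0.02] F [-0.6  0.3  0.1] w 0.0866
```

apply_moves([
  [[-0.6, 0, 0.2], [-0.06, 0, 0], 87],
  [[0, 0, 0.5], [0, 0, 0], 70],
  [[0, 0, 0.4], [0, 0, 0], 60],
  [[0, 0, 0], [0, 0, 0], 55],
])

```text
time_s: 15.55
tcp_pos: [0.5975, 0.1973, 0.1588]
eef_rot: [-179.9, 0.2, -90.0]
contact_force: [-1.0, -0.3, -0.0]
gripper_width: 0.0687
```

Run:
```python
from h import *
to((.598,.1955,.134))
```

```text
t 15.55 tcp [0.5975 0.1973 0.1588] rpy [-1.799e+02  1.700e-01 -8.998e+01] units [ 0.05 -0.01  0.62] turn [-0.01  0.02  0.  ] F [-1.  -0.3 -0. ] w 0.0687
```

apply_moves([
  [[0.05, 0, 0.35], [0, 0, 0], 55],
  [[0, 0, 0.2], [0, 0, 0], 45],
  [[0, 0, 0.06], [0, 0, 0], 40],
  [[0, 0, 0], [0, 0, 0], 38],
])

```text
time_s: 15.95
tcp_pos: [0.5988, 0.1948, 0.1362]
eef_rot: [-179.8, 0.2, -90.0]
contact_force: [-0.1, -0.9, 0.5]
gripper_width: 0.0394
```

Run:
```python
from h import *
to((.598,.1955,.134))
```

```text
t 15.95 tcp [0.5988 0.1948 0.1362] rpy [-179.76    0.2   -89.99] units [-0.02  0.02  0.06] turn [-0.03  0.03  0.  ] F [-0.1 -0.9  0.5] w 0.0394
```

apply_moves([
  [[-0.02, 0.02, 0.06], [-0.03, 0.03, 0], 20],
  [[0, 0, 0], [0, 0, 0], 10],
  [[0, 0, 0], [0, 0, 0], 10],
  [[0, 0, 0], [0, 0, 0], 10],
], squeeze=30)

```text
time_s: 16.35
tcp_pos: [0.5985, 0.1959, 0.1355]
eef_rot: [-179.9, 0.0, -90.0]
contact_force: [0.1, -0.3, -2.1]
gripper_width: 0.027
```

Run:
```python
from h import *
to((.598,.1955,.134))
```

```text
t 16.35 tcp [0.5985 0.1959 0.1355] rpy [-179.92    0.    -90.  ] units [0.01 0.01 0.04] turn [-0.01  0.   -0.  ] F [ 0.1 -0.3 -2.1] w 0.027
```

apply_moves([
  [[0, 0, -0.5], [0, 0, 0], 10],
  [[0, 0, -1], [0, 0, 0], 10],
  [[0.3, 0, -1], [0, 0, 0], 10],
  [[0.8, 0.2, -0.9], [0, 0, 0], 10],
  [[1, 0.2, 0], [0, 0, 0], 10],
])

```text
time_s: 16.85
tcp_pos: [0.5821, 0.1131, 0.2741]
eef_rot: [179.9, -0.2, -89.7]
contact_force: [0.9, -0.3, -1.4]
gripper_width: 0.0271
```

apply_moves([
  [[1, 0.3, 0], [0, 0, 0], 10],
  [[1, 0.3, 0], [0, 0, 0], 10],
  [[0.7, 0.3, 0], [0, 0, 0], 10],
  [[0.2, 0, 0], [0, 0, 0], 10],
  [[0, 0, 0], [0, 0, 0], 10],
])

```text
time_s: 17.35
tcp_pos: [0.5435, -0.0104, 0.2774]
eef_rot: [-179.9, -0.1, -89.9]
contact_force: [0.2, 0.4, -1.3]
gripper_width: 0.0271
```

Run:
```python
from h import *
to((.5405,-.0352,.27))
```

```text
t 17.35 tcp [ 0.5435 -0.0104  0.2774] rpy [-1.7989e+02 -8.0000e-02 -8.9890e+01] units [0.62 0.08 0.19] turn [-0.01 -0.01  0.01] F [ 0.2  0.4 -1.3] w 0.0271
```

apply_moves([
  [[0.6, 0.07, 0], [0, 0, 0], 10],
  [[0, 0, 0.1], [0, 0, 0], 10],
  [[0, 0, 0], [0, 0, 0], 10],
])

```text
time_s: 17.65
tcp_pos: [0.5417, -0.0331, 0.2731]
eef_rot: [-179.9, -0.0, -89.9]
contact_force: [0.0, -0.5, -1.9]
gripper_width: 0.0274
```

Run:
```python
from h import *
to((.5405,-.0352,.1405))
cv2.imwrite("pics/s5.png",r.capture("scene")["img"][80:240,130:350].repeat(3,0).repeat(3,1))
```

```text
t 17.65 tcp [ 0.5417 -0.0331  0.2731] rpy [-1.7987e+02 -5.0000e-02 -8.9850e+01] units [0.05 0.04 3.32] turn [-0.02 -0.01  0.02] F [ 0.  -0.5 -1.9] w 0.0274
```

View pics/s5.png

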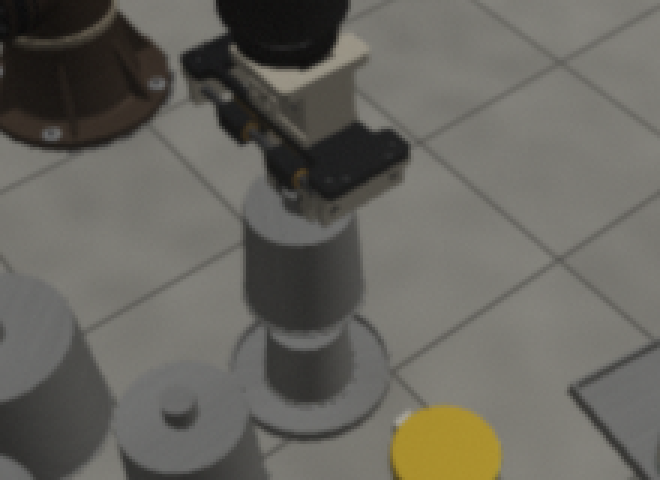

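Cup d hangs directly over c (d near (302,260), c near (308,360)). Lowering.

apply_moves([
  [[0.05, 0.04, 0.4], [0, 0, 0], 10],
  [[0, 0, 0.4], [0, 0, 0], 10],
  [[0, 0, 0.3], [0, 0, 0], 10],
  [[0, 0, 0], [0, 0, 0], 10],
])

```text
time_s: 18.1
tcp_pos: [0.5422, -0.0315, 0.2283]
eef_rot: [-179.8, -0.0, -89.6]
contact_force: [-0.0, 0.4, -2.2]
gripper_width: 0.0271
```

Run:
```python
from h import *
to((.5405,-.0352,.1405))
```

```text
t 18.1 tcp [ 0.5422 -0.0315  0.2283] rpy [-1.7979e+02 -4.0000e-02 -8.9620e+01] units [0.09 0.05 2.19] turn [-0.03 -0.01  0.05] F [-0.   0.4 -2.2] w 0.0271
```

apply_moves([
  [[0.1, 0.05, 0.4], [-0.03, 0, 0.05], 10],
  [[0, 0, 0.4], [0, 0, 0], 10],
  [[0, 0, 0.3], [0, 0, 0], 10],
  [[0, 0, 0], [0, 0, 0], 10],
])

```text
time_s: 18.5
tcp_pos: [0.5423, -0.0338, 0.1848]
eef_rot: [-179.9, -0.1, -89.9]
contact_force: [-0.4, -0.9, -3.0]
gripper_width: 0.0266
```

Run:
```python
from h import *
to((.5405,-.0352,.1405))
```

```text
t 18.5 tcp [ 0.5423 -0.0338  0.1848] rpy [-1.7989e+02 -7.0000e-02 -8.9870e+01] units [0.03 0.05 1.11] turn [-0.01 -0.01  0.02] F [-0.4 -0.9 -3. ] w 0.0266
```

apply_moves([
  [[0.05, 0.05, 0.35], [0, 0, 0], 10],
  [[0, 0, 0.3], [0, 0, 0], 10],
  [[0, 0, 0.2], [0, 0, 0], 10],
  [[0, 0, 0.1], [0, 0, 0], 10],
  [[0, 0, 0], [0, 0, 0], 10],
])

```text
time_s: 19.0
tcp_pos: [0.5429, -0.035, 0.1479]
eef_rot: [-179.7, -0.1, -89.8]
contact_force: [-0.0, -0.6, -2.0]
gripper_width: 0.0272
```

Run:
```python
from h import *
to((.5405,-.0352,.1405))
```

```text
t 19.0 tcp [ 0.5429 -0.035   0.1479] rpy [-1.7967e+02 -9.0000e-02 -8.9770e+01] units [0.   0.06 0.19] turn [-0.04 -0.01  0.03] F [-0.  -0.6 -2. ] w 0.0272
```

apply_moves([
  [[0, 0.05, 0.12], [-0.04, 0, 0], 10],
  [[0, 0, 0.05], [0, 0, 0], 10],
  [[0, 0, 0.03], [0, 0, 0], 10],
])

```text
time_s: 19.3
tcp_pos: [0.5416, -0.0349, 0.1405]
eef_rot: [-179.9, -0.1, -89.8]
contact_force: [-0.5, -0.1, -2.0]
gripper_width: 0.0267
```

Run:
```python
from h import *
to((.5405,-.0352,.1405))
```

```text
t 19.3 tcp [ 0.5416 -0.0349  0.1405] rpy [-1.7991e+02 -8.0000e-02 -8.9760e+01] units [ 0.01  0.03 -0.  ] turn [-0.01 -0.01  0.03] F [-0.5 -0.1 -2. ] w 0.0267
```

apply_moves([
  [[0, 0, 0.04], [0, 0, 0], 10],
  [[0, 0, 0.02], [0, 0, 0], 10],
])

```text
time_s: 19.5
tcp_pos: [0.5419, -0.0352, 0.1395]
eef_rot: [-179.9, -0.1, -89.7]
contact_force: [-4.4, 0.1, 7.8]
gripper_width: 0.0272
```

apply_moves([
  [[0, 0, 0], [0, 0, 0], 34],
  [[0, 0, 0], [0, 0, 0], 60],
  [[0, 0, 0], [0, 0, 0], 60],
  [[0, 0, -0.4], [0, 0, 0], 60],
  [[0, 0, -1], [0, 0, 0], 60],
])

```text
time_s: 20.0
tcp_pos: [0.5395, -0.0354, 0.1927]
eef_rot: [179.7, -0.2, -89.8]
contact_force: [0.2, -0.8, 0.9]
gripper_width: 0.0578
```

apply_moves([
  [[0.3, 0, -1], [0, 0, 0], 87],
  [[1, -0.1, -0.3], [0, 0, 0], 87],
  [[1, -0.1, 0], [0, 0, 0], 87],
  [[1, -0.1, 0], [0, 0, 0], 87],
  [[1, -0.1, 0], [0, 0, 0], 87],
])

```text
time_s: 20.5
tcp_pos: [0.5614, -0.2084, 0.2554]
eef_rot: [-179.5, -0.2, -89.2]
contact_force: [0.8, 0.7, -0.3]
gripper_width: 0.0864
```

apply_moves([
  [[1, 0, 0], [0, 0, 0], 87],
  [[1, 0, 0], [0, 0, 0], 87],
  [[1, 0, 0], [0, 0, 0], 87],
  [[0.8, 0, 0], [0, 0, 0], 87],
  [[0, 0, 0], [0, 0, 0], 87],
])

```text
time_s: 21.0
tcp_pos: [0.5632, -0.3715, 0.255]
eef_rot: [-179.5, -0.3, -89.4]
contact_force: [0.3, 0.6, -0.8]
gripper_width: 0.0869
```

Run:
```python
from h import *
S={"d":((.54,-.0345),.138),"cb":((.565,-.388),.166),"jar":((.742,-.0355),.112)}
tops("scene",S); tops("top",S)
for n in("scene","top"):
    W=cloud(r.capture(n)); x,y,z=W[...,0],W[...,1],W[...,2]
    d=np.hypot(x-.54,y+.0355)
    p=W[(d<.105)&(z>.012)&(z<.022)&(d>.068)]; cc=circ(p[:,:2]) ; print(n,"dish",np.round(cc,4),len(p))
    p=W[(d<.014)&(z>.12)]; print("d top z",np.median(p[:,2]))
to((.565,-.388,.164))
cv2.imwrite("pics/s6.png",r.capture("scene")["img"])
```

```text
scene d 69 [ 0.5429 -0.0365]
scene cb 88 [ 0.5681 -0.3903]
scene jar 644 [ 0.7421 -0.0358]
top d 95 [ 0.5396 -0.0348]
top cb 0 None
top jar 634 [ 0.7418 -0.0359]
scene dish [ 0.5412 -0.0353  0.0805] 137
d top z 0.13643648902244293
top dish [ 0.5391 -0.0339  0.0805] 256
d top z 0.1375136493481508
t 21.2 tcp [ 0.5638 -0.3673  0.2559] rpy [-179.4    -0.23  -89.19] units [0.51 0.   2.3 ] turn [-0.07 -0.03  0.1 ] F [-0.   0.5 -0. ] w 0.0867
```

View pics/s6.png

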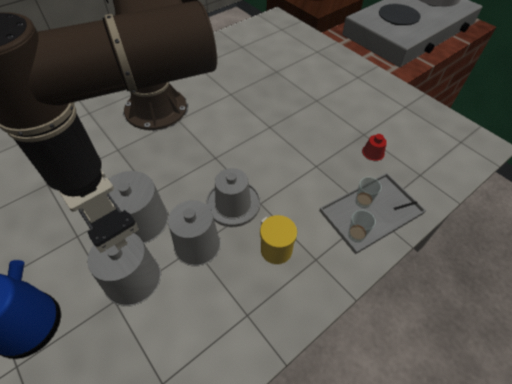

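The nest is in place, with d's foot at (231,178) and its top at z 0.137. The gripper is over cover b. Descending.

apply_moves([
  [[0.5, 0, 0.4], [-0.07, -0.03, 0.1], 87],
  [[0, 0, 0.5], [0, 0, 0], 75],
  [[0, 0, 0.4], [0, 0, 0], 70],
  [[0, 0, 0], [0, 0, 0], 70],
])

```text
time_s: 21.65
tcp_pos: [0.5668, -0.383, 0.2058]
eef_rot: [-179.7, -0.1, -89.6]
contact_force: [-0.0, -0.3, 0.0]
gripper_width: 0.0712
```

Run:
```python
from h import *
to((.565,-.388,.164))
cv2.imwrite("pics/w6.png",r.capture("wrist")["img"])
```

```text
t 21.65 tcp [ 0.5668 -0.383   0.2058] rpy [-1.7969e+02 -7.0000e-02 -8.9590e+01] units [0.12 0.05 1.04] turn [-0.04 -0.01  0.05] F [-0.  -0.3  0. ] w 0.0712
```

View pics/w6.png

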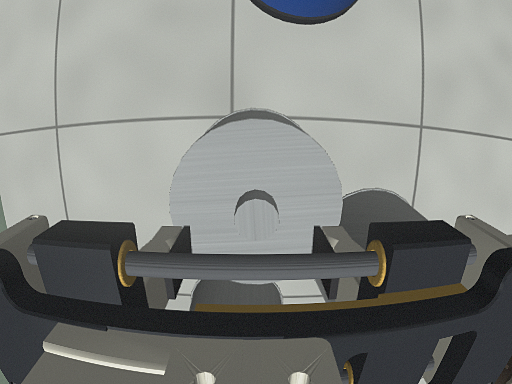

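The knob at (257,222) lies between the fingers and agrees with (0.565, -0.388).

apply_moves([
  [[0.1, 0.05, 0.5], [-0.04, 0, 0.05], 60],
  [[0, 0, 0.35], [0, 0, 0], 50],
  [[0, 0, 0.1], [0, 0, 0], 45],
  [[0, 0, 0], [0, 0, 0], 42],
])

```text
time_s: 22.1
tcp_pos: [0.5686, -0.386, 0.1735]
eef_rot: [-179.6, -0.3, -89.7]
contact_force: [-0.3, 0.1, -0.0]
gripper_width: 0.045
```

Run:
```python
from h import *
to((.565,-.388,.164))
```

```text
t 22.1 tcp [ 0.5686 -0.386   0.1735] rpy [-179.57   -0.32  -89.71] units [0.05 0.09 0.24] turn [-0.05 -0.04  0.04] F [-0.3  0.1 -0. ] w 0.045
```

apply_moves([
  [[0.04, 0.08, 0.18], [-0.05, -0.04, 0.04], 42],
  [[0, 0, 0.08], [0, 0, 0], 42],
  [[0, 0, 0], [0, 0, 0], 20],
  [[0, 0, 0], [0, 0, 0], 10],
  [[0, 0, 0], [0, 0, 0], 10],
], squeeze=40)

```text
time_s: 22.6
tcp_pos: [0.5656, -0.3881, 0.1648]
eef_rot: [-179.9, -0.0, -90.0]
contact_force: [-0.9, -0.3, -0.5]
gripper_width: 0.029
```

Run:
```python
from h import *
to((.565,-.388,.164))
```

```text
t 22.6 tcp [ 0.5656 -0.3881  0.1648] rpy [-1.7991e+02 -5.0000e-02 -9.0030e+01] units [-0.    0.01  0.02] turn [-0.01 -0.01 -0.  ] F [-0.9 -0.3 -0.5] w 0.029
```

apply_moves([
  [[0, 0, -0.3], [0, 0, 0], 10],
  [[0, 0, -0.8], [0, 0, 0], 10],
  [[0, 0, -1], [0, 0, 0], 10],
  [[0, 0, -1], [0, 0, 0], 10],
  [[0, 0, -1], [0, 0, 0], 10],
])

```text
time_s: 23.1
tcp_pos: [0.5623, -0.3858, 0.3272]
eef_rot: [179.3, 0.4, -90.1]
contact_force: [0.8, 0.1, -3.3]
gripper_width: 0.0287
```

apply_moves([
  [[-0.2, 0, -0.6], [0, 0, 0], 10],
  [[0, 0, 0], [0, 0, 0], 10],
])

```text
time_s: 23.3
tcp_pos: [0.5638, -0.379, 0.3609]
eef_rot: [179.9, 0.1, -90.1]
contact_force: [-0.2, 0.2, -3.3]
gripper_width: 0.0292
```

Run:
```python
from h import *
to((.5405,-.0352,.36))
```

```text
t 23.3 tcp [ 0.5638 -0.379   0.3609] rpy [ 1.7989e+02  1.5000e-01 -9.0100e+01] units [-8.59  0.6   0.04] turn [ 0.01  0.02 -0.01] F [-0.2  0.2 -3.3] w 0.0292
```

apply_moves([
  [[-0.8, 0, 0], [0, 0, 0], 10],
  [[-1, 0, 0], [0, 0, 0], 10],
  [[-1, 0.1, 0], [0, 0, 0], 10],
  [[-1, 0.1, 0], [0, 0, 0], 10],
  [[-1, 0.1, 0], [0, 0, 0], 10],
])

```text
time_s: 23.8
tcp_pos: [0.5506, -0.1849, 0.3565]
eef_rot: [179.6, 0.3, -90.5]
contact_force: [0.4, 0.9, -2.8]
gripper_width: 0.0291
```

apply_moves([
  [[-1, 0.1, 0], [0, 0, 0], 10],
  [[-1, 0.1, 0], [0, 0, 0], 10],
  [[-0.6, 0, 0], [0, 0, 0], 10],
  [[-0.2, 0, 0], [0, 0, 0], 10],
  [[0, 0, 0], [0, 0, 0], 10],
])

```text
time_s: 24.3
tcp_pos: [0.5397, -0.0639, 0.3532]
eef_rot: [179.3, 0.4, -90.2]
contact_force: [0.4, -0.1, -3.8]
gripper_width: 0.0291
```

Run:
```python
from h import *
to((.5405,-.0352,.345))
```

```text
t 24.3 tcp [ 0.5397 -0.0639  0.3532] rpy [179.32   0.44 -90.24] units [-0.72 -0.02  0.21] turn [ 0.08  0.06 -0.03] F [ 0.4 -0.1 -3.8] w 0.0291
```

apply_moves([
  [[-0.7, 0, 0.1], [0.08, 0.06, 0], 10],
  [[0, 0, 0], [0, 0, 0], 10],
  [[0, 0, 0], [0, 0, 0], 10],
])

```text
time_s: 24.6
tcp_pos: [0.5396, -0.0377, 0.3479]
eef_rot: [179.9, -0.1, -90.3]
contact_force: [0.7, -0.0, -3.5]
gripper_width: 0.029
```

Run:
```python
from h import *
S={"d":((.54,-.0345),.138)}
c=r.capture("scene")
W=cloud(c); x,y,z=W[...,0],W[...,1],W[...,2]
d=np.hypot(x-.54,y+.0355)
p=W[(d<.105)&(z>.012)&(z<.022)&(d>.068)]; cc=circ(p[:,:2]) ; print("dish",np.round(cc,4),len(p))
to((.5405,-.0352,.17))
for h in (.22,.25,.28):
    p=W[(d<.1)&(abs(z-h)<.008)]; print(h,np.round(circ(p[:,:2]),4),len(p))
cv2.imwrite("pics/s7.png",c["img"][50:250,110:370].repeat(3,0).repeat(3,1))
```

```text
dish [ 0.5415 -0.0353  0.0805] 136
t 24.65 tcp [ 0.5396 -0.0376  0.3477] rpy [ 1.7984e+02 -9.0000e-02 -9.0360e+01] units [-0.07 -0.03  4.44] turn [ 0.02 -0.01 -0.04] F [-1.2  1.7 -3.4] w 0.0292
0.22 [ 0.5395 -0.0378  0.0704] 227
0.25 [ 0.5397 -0.0377  0.0688] 253
0.28 [ 0.5399 -0.0376  0.0671] 256
```

View pics/s7.png

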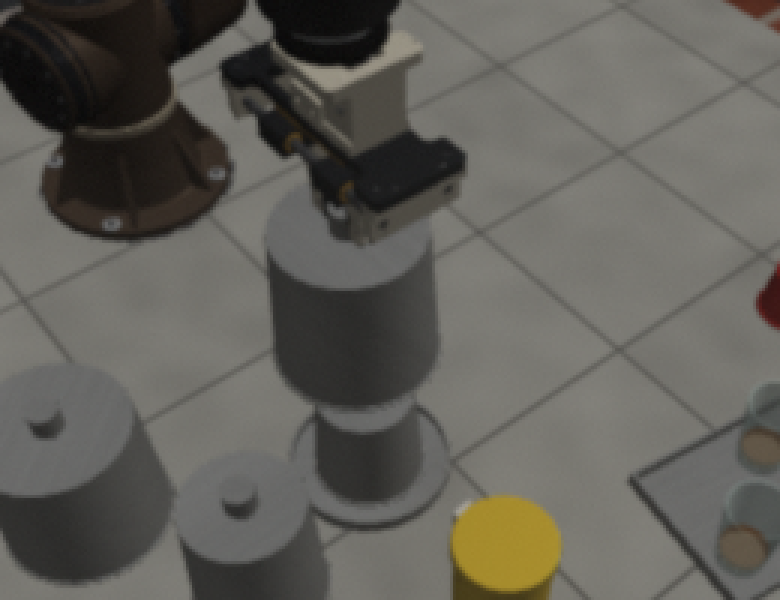

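The cover is upright over the nest, near (353,330), with its axis matching the TCP. Lowering.

apply_moves([
  [[-0.07, -0.03, 0.4], [0.02, 0, -0.04], 10],
  [[0, 0, 0.5], [0, 0, 0], 10],
  [[0, 0, 0.5], [0, 0, 0], 10],
  [[0, 0, 0], [0, 0, 0], 10],
])

```text
time_s: 25.05
tcp_pos: [0.5413, -0.0392, 0.2902]
eef_rot: [-180.0, -0.1, -90.3]
contact_force: [0.1, 0.1, -4.1]
gripper_width: 0.0289
```

Run:
```python
from h import *
to((.5408,-.035,.17))
```

```text
t 25.05 tcp [ 0.5413 -0.0392  0.2902] rpy [-1.7998e+02 -9.0000e-02 -9.0310e+01] units [-0.11  0.01  3.01] turn [-0.   -0.01 -0.04] F [ 0.1  0.1 -4.1] w 0.0289
```

apply_moves([
  [[-0.12, 0, 0.4], [0, 0, -0.04], 10],
  [[0, 0, 0.5], [0, 0, 0], 10],
  [[0, 0, 0.5], [0, 0, 0], 10],
  [[0, 0, 0], [0, 0, 0], 10],
])

```text
time_s: 25.45
tcp_pos: [0.5434, -0.0381, 0.2365]
eef_rot: [-179.8, -0.2, -90.2]
contact_force: [0.2, 0.7, -4.5]
gripper_width: 0.0289
```

Run:
```python
from h import *
to((.5408,-.035,.17))
```

```text
t 25.45 tcp [ 0.5434 -0.0381  0.2365] rpy [-1.7979e+02 -1.5000e-01 -9.0190e+01] units [-0.08  0.07  1.66] turn [-0.03 -0.02 -0.02] F [ 0.2  0.7 -4.5] w 0.0289
```

apply_moves([
  [[-0.08, 0.08, 0.3], [-0.03, -0.02, -0.02], 10],
  [[0, 0, 0.4], [0, 0, 0], 10],
  [[0, 0, 0.2], [0, 0, 0], 10],
  [[0, 0, 0], [0, 0, 0], 10],
])

```text
time_s: 25.85
tcp_pos: [0.5425, -0.0357, 0.2031]
eef_rot: [-179.7, 0.0, -90.1]
contact_force: [0.1, 0.1, -3.4]
gripper_width: 0.0291
```

Run:
```python
from h import *
to((.5408,-.035,.17))
c=r.capture("scene")
W=cloud(c); x,y,z=W[...,0],W[...,1],W[...,2]
d=np.hypot(x-.54,y+.0355)
for h in (.08,.11,.14):
    p=W[(d<.1)&(abs(z-h)<.008)]; print(h,np.round(circ(p[:,:2]),4),len(p))
p=W[(d<.09)&(z>.012)&(z<.022)&(d>.076)]; cc=circ(p[:,:2]) ; print("dish",np.round(cc,4),len(p))
```

```text
t 25.85 tcp [ 0.5425 -0.0357  0.2031] rpy [-1.7974e+02  3.0000e-02 -9.0070e+01] units [-0.02  0.05  0.83] turn [-0.03  0.   -0.01] F [ 0.1  0.1 -3.4] w 0.0291
0.08 [ 0.5434 -0.0344  0.0702] 161
0.11 [ 0.5437 -0.035   0.0684] 171
0.14 [ 0.5434 -0.0353  0.0668] 177
dish [ 0.5413 -0.0352  0.0806] 101
```

apply_moves([
  [[0, 0.05, 0.15], [-0.03, 0, 0], 10],
  [[0, 0, 0.12], [0, 0, 0], 10],
  [[0, 0, 0], [0, 0, 0], 10],
])

```text
time_s: 26.2
tcp_pos: [0.5417, -0.0355, 0.194]
eef_rot: [-179.8, 0.1, -90.0]
contact_force: [-0.1, -0.1, -2.9]
gripper_width: 0.029
```

Run:
```python
from h import *
to((.5408,-.035,.17))
```

```text
t 26.2 tcp [ 0.5417 -0.0355  0.194 ] rpy [-1.798e+02  5.000e-02 -9.004e+01] units [-0.01  0.03  0.6 ] turn [-0.03  0.01 -0.01] F [-0.1 -0.1 -2.9] w 0.029
```

apply_moves([
  [[-0.02, 0.03, 0.2], [-0.02, 0, 0], 10],
  [[0, 0, 0.15], [0, 0, 0], 10],
  [[0, 0, 0.1], [0, 0, 0], 10],
])

```text
time_s: 26.5
tcp_pos: [0.541, -0.0344, 0.1755]
eef_rot: [-179.9, 0.1, -90.0]
contact_force: [0.7, -0.8, -3.2]
gripper_width: 0.0289
```

Run:
```python
from h import *
to((.5408,-.035,.17))
```

```text
t 26.5 tcp [ 0.541  -0.0344  0.1755] rpy [-1.7987e+02  7.0000e-02 -9.0030e+01] units [0.01 0.01 0.14] turn [-0.02  0.01 -0.  ] F [ 0.7 -0.8 -3.2] w 0.0289
```

It is inside the edge with no contact. The last few millimetres:

apply_moves([
  [[0, 0, 0.1], [0, 0, 0], 10],
  [[0, 0, 0.05], [0, 0, 0], 10],
  [[0, 0, 0.02], [0, 0, 0], 10],
])

```text
time_s: 26.8
tcp_pos: [0.5417, -0.0338, 0.1697]
eef_rot: [-179.8, 0.1, -90.0]
contact_force: [-3.7, 3.1, 8.2]
gripper_width: 0.029
```

Run:
```python
from h import *
to((.5408,-.035,.17))
```

```text
t 26.8 tcp [ 0.5417 -0.0338  0.1697] rpy [-1.7979e+02  8.0000e-02 -8.9970e+01] units [ 0.03  0.02 -0.01] turn [-0.03  0.01  0.  ] F [-3.7  3.1  8.2] w 0.029
```

Seated at the expected height with contact. Release and rise.

apply_moves([
  [[0, 0, 0], [0, 0, 0], 36],
  [[0, 0, 0], [0, 0, 0], 60],
  [[0, 0, 0], [0, 0, 0], 60],
  [[0, 0, -0.4], [0, 0, 0], 60],
  [[0, 0, -1], [0, 0, 0], 60],
])

```text
time_s: 27.3
tcp_pos: [0.5399, -0.0342, 0.2231]
eef_rot: [179.8, -0.0, -90.0]
contact_force: [0.3, 0.1, 0.6]
gripper_width: 0.0591
```

apply_moves([
  [[0, 0, -1], [0, 0, 0], 60],
  [[-1, 0, -0.5], [0, 0, 0], 60],
  [[-1, 0, 0], [0, 0, 0], 60],
  [[-1, 0, 0], [0, 0, 0], 60],
  [[-1, 0, 0], [0, 0, 0], 60],
])

```text
time_s: 27.8
tcp_pos: [0.5436, 0.1261, 0.2931]
eef_rot: [-179.4, 0.1, -90.4]
contact_force: [-0.2, 0.7, -0.0]
gripper_width: 0.0596
```

apply_moves([
  [[-1, 0, 0], [0, 0, 0], 60],
  [[-0.5, 0, 0], [0, 0, 0], 60],
  [[0, 0, 0], [0, 0, 0], 60],
])

```text
time_s: 28.1
tcp_pos: [0.5443, 0.1928, 0.2936]
eef_rot: [-179.3, 0.2, -90.2]
contact_force: [0.3, -0.6, 0.2]
gripper_width: 0.0604
```

Run:
```python
from h import *
S={"cover":((.54,-.0345),.171),"jar":((.742,-.0355),.112)}
for n in("scene","top"):
    tops(n,S)
    c=r.capture(n); W=cloud(c); x,y,z=W[...,0],W[...,1],W[...,2]
    d=np.hypot(x-.54,y+.0355)
    p=W[(d<.09)&(z>.012)&(z<.022)&(d>.076)]; print(n,"dish",np.round(circ(p[:,:2]),4),len(p))
    print("knob z",np.median(W[(d<.012)&(z>.12)][:,2]))
    q=W[(d>.02)&(d<.062)&(z>.13)&(z<.16)]; A=np.c_[q[:,:2]-[.54,-.035],np.ones(len(q))]; print("shoulder plane",np.linalg.lstsq(A,q[:,2],rcond=None)[0].round(4))
    cv2.imwrite(f"pics/f_{n}.png",c["img"])
to((.54,-.035,.17))
```

```text
scene cover 82 [ 0.5424 -0.0318]
scene jar 641 [ 0.7421 -0.0352]
scene dish [ 0.5416 -0.0354  0.0805] 111
knob z 0.16882138311756278
shoulder plane [-0.0015  0.0047  0.1454]
top cover 115 [ 0.5397 -0.0313]
top jar 638 [ 0.7419 -0.0358]
top dish [ 0.5394 -0.034   0.0806] 165
knob z 0.1711092200544846
shoulder plane [ 0.003  -0.0024  0.1472]
t 28.3 tcp [0.5441 0.1896 0.2938] rpy [-1.7934e+02  1.5000e-01 -9.0360e+01] units [5.62 0.1  3.08] turn [-0.08  0.02 -0.05] F [ 0.2 -0.7  0.3] w 0.0603
```

View pics/f_scene.png

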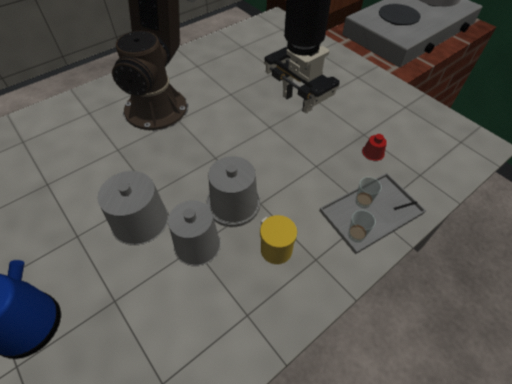

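The cover at (232,190) stands level inside the dish edge. Handing in.

Run:
```python
from plant import r
print(r.close_job())
```

```text
the job is handed in; nothing more can be done
None
```

The nest is closed and the job is handed in. Only cups b, c and d were there (no cup a), and I nested them in that order in the middle of the dish. The dish is the 158 mm one, so I closed it with cover_b (146 mm across the mouth). `close_job` reports no verdict, but my last checks all agreed with the goal.

- **Cover:** its axis is about 3 mm from the dish centre. The shoulder is level to within 0.005 rad and reads 145–147 mm high, against 147 mm expected, so it stands on the floor.
- **Cups:** I checked each one's position after placing it, and the top of cup d read 137 mm against 138 mm expected. They can no longer be seen under the cover.
- **Jar and robot:** the jar has not measurably moved, and the gripper is clear of everything. The run took about 28 s.
- **Disagreement:** the two cameras differ by about 2 mm in x, within their stated calibration.

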